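# Load the candle cup and latch the engraver's guard

### The job

Stand the blue candle cup upright in the round nest of the laser engraver and let go of it. Then push the amber guard shut over it by its black grip until the red latch clicks and holds it shut, feeling for the click and not pressing harder than about 22 N against the buffer. Leave the other cups and things where they stand, and let go.

Things in the scene. Friction and masses are not known exactly. Their poses are not given: they have to be found in the camera images.
- blue_cup: the one blue-glazed ceramic candle cup, empty, open at the top, standing on the table among three white ones. 65 mm tall; outer diameter 44 mm at the foot, widening to 58 mm at 40 mm height and 56 mm at the rim; walls 4 mm; about 160 g. Origin: centre of its underside, z up.
- nest (a point): centre of the floor of the black round nest on the engraver's grey bed, 30 mm above the table. The nest is a ring 10 mm high, inner diameter 52 mm, outer 72 mm; the cup's foot stands inside it on the bed. Axes as the engraver's.
- engraver: small laser engraver fixed to the table: grey bed 170 mm (x) by 440 mm (y from -180 to +260 mm), 30 mm high; white laser housing 112 mm wide, 102 mm tall, at y = +80 to +245 mm; blue catch block with red latch at the -y end. Origin: on the table below the nest's centre. The guard opens to its +y and shuts to its -y. Place and yaw (up to 0.25 rad) vary.
- guard (a joint): amber clear guard, a trough open at both ends, sliding along the engraver's y: 138 mm wide, 155 mm long, top 116 mm above the table, 0.6 kg. Value in m grows as it opens; starts at 0.145 to 0.165 (nest bare). Leading edge at engraver y = value - 70 mm. Slides with 1 to 2 N. It latches somewhere between -0.022 and +0.018: the catch block is bolted differently each time, so feel for it.
- guard_grip (a point): centre of the black upright grip tab on the guard's top: 50 mm wide (x), 12 mm thick (y), 45 mm tall, standing from 116 to 161 mm above the table (this point is at 138.5 mm). Push on its +y face, or pinch it across its 12 mm, to move the guard towards -y. Axes as the engraver's.
- latch (a joint): red spring latch pin, round head 22 mm across, on the blue catch block's bridge (top 155 mm above the table). Value = lift in m: 0 at rest, about 0.008 as the tooth on the guard's front tongue rides under it, 0 again with a click once the tooth is caught. Riding under it resists the guard with a peak of 7 to 8 N in all, then the resistance drops for a few mm.
- buffer (a joint): green spring buffer pin in the catch block, pushed in by the guard's tongue around the click. Value = how far in, m; 0 when free; 2 N per mm. The latch drops with the pin about 5 mm in and then holds the guard with it 5 to 6 mm in; an unlatched guard is pushed back. Past the click the force climbs steadily: 14 to 17 N on the guard is ample, more than 11 mm (22 N) overloads the buffer.
- white_cup1: plain white candle cup of the same shape and size as the blue one, standing on the table; origin at the centre of its underside. Not part of the job.
- white_cup2: plain white candle cup of the same shape and size as the blue one, standing on the table; origin at the centre of its underside. Not part of the job.
- white_cup3: plain white candle cup of the same shape and size as the blue one, standing on the table; origin at the centre of its underside. Not part of the job.
- jug: white enamel jug, 100 mm across, 135 mm tall, with a handle; origin at the centre of its underside. Not part of the job.
- jar: small glass jar with a brass lid, 64 mm across, 90 mm tall; origin at the centre of its underside. Not part of the job.
- brush: flat hand brush lying on the table beyond the cups; origin under its middle. Not part of the job.
- wick_weight: brass weight, 52 mm across, 40 mm tall with a neck; origin at the centre of its underside. Not part of the job.

How it is judged:
On the way, in this order (a step that is already met when the one before it is completed fails the run):
1. the blue cup stands upright in the nest, released, with the guard still open (horizontal distance between blue_cup and nest below 0.007 m and z of blue_cup in the frame of nest below 0.004 m and angle between blue_cup's own z axis and vertical below 0.1 rad and linear speed of blue_cup below 0.03 m/s and contact force between the fingers and blue_cup below 0.2 N and value of joint guard above 0.08 m), for 0.2 s.
2. the guard is shut over it and the latch has dropped behind its tooth, the buffer pushed in (value of joint latch below 0.003 m and value of joint buffer above 0.003 m and value of joint guard below 0.03 m), for 0.2 s.
At the end, for the whole second after the job is handed in: The blue cup stands upright (within 0.1 rad) at rest in the nest (within 7 mm of its centre, 4 mm of its floor); the guard is shut and at rest, the latch down (lifted under 3 mm) behind its tooth, so that the buffer stays pushed in over 3 mm with nobody holding the guard (all of step 2 and horizontal distance between blue_cup and nest below 0.007 m and z of blue_cup in the frame of nest below 0.004 m and angle between blue_cup's own z axis and vertical below 0.1 rad and linear speed of blue_cup below 0.03 m/s and velocity of joint guard between -0.01 and 0.01 m/s); the robot touches nothing.
It fails at once if the buffer is overloaded: pushed in more than 11 mm (22 N) (value of joint buffer above 0.011 m).
It fails at once if another cup or thing on the table is shifted by more than 30 mm (distance of any of white_cup1, white_cup2, white_cup3, jug, jar, brush, wick_weight from where it was at the start of the episode above 0.03 m).
It also fails if it takes over 58 s, if anything falls off the work surface, if the arm or the gripper's body presses on something with over 40 N, if the wrist force passes 120 N, or if a joint passes its speed limit or range.

### The arm

A 7-joint arm with a two-finger parallel gripper is mounted at the origin on the work surface. World frame = base frame: x ahead of the robot, y to its left, z up, the work surface at z = 0. Lengths are in m, angles in rad, forces in N, time in s.
With the tool pointing down it reaches from about 0.4 to 0.85 m from the base axis. Payload 10.4 kg.
Tool frame: the origin (TCP) lies midway between the tips of the shut fingers; the grasp point (between the pads) lies 19 mm behind it; z points along the fingers, x is the direction in which the jaws open and shut, and the axes are right-handed (so a half turn about z gives the same grasp; the last joint's range is limited). The gripper opens to 85 mm and grips with 20 to 120 N. Pads are 22 mm wide; open, the fingers measure 114 mm over their backs; the gripper's body (76 mm by 85 mm) begins 54 mm behind the grasp point. The pads swing forward as they close: fully open they stand 13 mm farther back than shut.
Start: joints at [1.149, 0.332, -0.065, 1.46, 0.022, 1.35, -0.088], TCP at [0.243, -0.576, 0.231] pointing down, gripper open.
Joint ranges: [-2.6, 2.6], [-0.5, 2.12], [-1.47, 1.34], [0.16, 2.42], [-1.27, 4.41], [0.06, 2.06], [-2.6, 2.6]. Speed limits (rad/s): [2.22, 2.22, 2.79, 2.79, 3.14, 3.14, 3.14].

### API

Orientations are given as a unit quaternion [x, y, z, w].
In Python, from workcell import monitor, eyes, ticket, models gives the robot as it stands.
- The arm moves only by the tool servo_tool, never from a script. Its argument "motion" is a list of rows, each a list of 7 numbers: the opening, from 0 (shut) to 1 (fully open), then the shift along the tool's x, y, z in m, then the turn, a rotation vector about the tool's x, y, z in degrees. In form: [[fingers, tx, ty, tz, rx, ry, rz], ...]. A call has 1 to 20 rows; each row is the pose to reach, as a shift and turn from the pose commanded when the call began, along the tool's axes at that moment; what a row does not reach only later rows make up. A row lasts 1/8 s, in which the tool goes at most 62.5 mm and 10.7 degrees, less where a joint would pass 70% of its speed; a pose out of reach is approached as far as the arm can. A call with a gripper value outside its range is refused whole. The fingers move at their own pace and stop on an object; "grip_force" is the grip in N (left out, the last holds). Time passes only in rows, so rows that repeat a pose let the fingers close. It gives the time, the measured TCP pose, the force and the opening at its end, in the units of the state.
- monitor.get_obs(): the state, without advancing time (a new reading comes with each control period).
- eyes.camera(name): name is "scene" or "side" or "wrist"; returns (picture, depth): 400x640x3 uint8, blue, green, red; 400x640 float32, m along the optical axis (not along the pixel's ray), 0 where there is no reading.
- eyes.camera_info(name): a dict with "intrinsics" (3x3 intrinsics, pixels), "extrinsics" (4x4, takes a point from world to camera coordinates); the wrist camera has in their place "tool_from_camera" (4x4, takes a point from camera to tool coordinates, whose origin is the TCP and whose axes are the tool frame's). Camera axes: x right, y down, z forward; pixel columns grow to the right and rows downward; lengths in m; the calibration is good to about 2 mm. A picture is of the moment at which its call begins: read the wrist's pose just before it. camera_info takes no time and is no camera call.
- ticket.hand_in(): hands the job in, once; it reports no verdict.
Trained networks look in the newest picture that a camera, given by its name, has taken for a name from the list of things; names that differ only in an ending like _2 or _b are one class to them, and where a whole thing is asked for, a point or a joint stands for the part that bears it (a point fixed in the world has none). Each returns a list of dicts, best first, with "confidence" (0 to 1); they miss things now and then, are a little off and sometimes report something else, mostly with a low value. They report only what shows in the picture. A call takes as long as a camera call.
- models.boxes_of(camera, thing): "point" ([x, y, z] in m, in the coordinates of the camera as it stood for that picture, good to about 4 mm: the middle of the surface that is visible of it).
The state is a dict: "clock": time; "joint_pos": joint angles; "joint_velocities": joint speeds; "tau": joint torques, N m; "position": TCP position; "ee_rot": TCP orientation; "ft_force": force on the tool from outside, world axes, zero at the start; "torque": the same for the moment, N m; "grip_width": opening from 0.0 (shut) to 1.0 (fully open).
Only numpy, scipy, OpenCV 4.12 (cv2) and the standard library are available. Lean on these libraries where they do the work, as an engineer would, in place of code of your own. Each camera call takes 0.05 s, during which the arm holds its last target. There are 200 camera calls.

## Working session

There is one attempt and no reset: what is moved stays moved. The work goes in short steps, Python scripts to look and compute and a tool call to move; the robot and the scene stay as the last step left them, time stands still between calls to the robot, and variables do not carry over. Pictures are saved under pics/ and viewed, about 8 in all and at most 12, crops included, and the job is handed in when it is done.

Besides the shell and the picture viewer there is one more tool, called after "Request:" as name(argument=value, ...) on one line, values as JSON. servo_tool: Moves the arm, as the interface text tells. Its arguments: {"type":"object","properties":{"motion":{"type":"array"},"grip_force":{"type":"number"}},"required":["motion"]}

```bash
mkdir -p pics; ls
cat > h.py <<'E'
import numpy as np, cv2
from scipy.spatial.transform import Rotation as R
from workcell import monitor, eyes, ticket, models
def T_tool():
    o=monitor.get_obs(); T=np.eye(4); T[:3,:3]=R.from_quat(o['ee_rot']).as_matrix(); T[:3,3]=o['position']; return T
def cam(name):
    """picture, depth, K, world_from_camera"""
    T=T_tool(); p,d=eyes.camera(name); i=eyes.camera_info(name)
    W=np.linalg.inv(i['extrinsics']) if name!='wrist' else T@np.array(i['tool_from_camera'])
    return p,d,np.array(i['intrinsics']),W
def cloud(d,K,W):
    v,u=np.mgrid[:d.shape[0],:d.shape[1]]
    c=np.stack([(u-K[0,2])*d/K[0,0],(v-K[1,2])*d/K[1,1],d,np.ones_like(d)],-1)
    P=(c@W.T)[...,:3]; P[d<=0]=np.nan; return P
def find(name,things,W):
    for t in things:
        for b in models.boxes_of(name,t)[:4]:
            w=W@np.r_[b['point'],1]; print(name,t,np.round(w[:3],4),round(b['confidence'],2))
E
python3 - <<'E'
from h import *
o=monitor.get_obs(); print({k:np.round(v,3) for k,v in o.items()})
for n in('scene','side'):
    p,d,K,W=cam(n); cv2.imwrite(f'pics/{n}0.png',p); np.savez(f'{n}0.npz',p=p,d=d,K=K,W=W)
    find(n,['blue_cup','white_cup1','guard_grip','latch','engraver','jug','jar','wick_weight'],W)
E
```

```text
pics
{'clock': np.float64(0.0), 'joint_pos': array([ 1.149,  0.333, -0.065,  1.461,  0.022,  1.35 , -0.089]), 'joint_velocities': array([-0.   ,  0.   , -0.001, -0.001,  0.001, -0.001,  0.   ]), 'tau': array([-0.0000e+00, -6.2544e+01,  4.9000e-02, -3.9160e+01,  1.6000e-02,
        1.0000e-02, -0.0000e+00]), 'position': array([ 0.243, -0.576,  0.23 ]), 'ee_rot': array([ 0.833, -0.553, -0.001, -0.   ]), 'ft_force': array([0.406, 0.134, 0.056]), 'torque': array([ 0.049, -0.001, -0.058]), 'grip_width': np.float64(0.999)}
scene blue_cup [ 0.6025 -0.3522  0.0438] 0.55
scene white_cup1 [ 0.4697 -0.2406  0.0462] 0.96
scene white_cup1 [ 0.5901 -0.208   0.0463] 0.83
scene white_cup1 [ 0.489  -0.3656  0.0429] 0.71
scene guard_grip [0.5976 0.274  0.1183] 0.94
scene latch [0.622  0.0043 0.1692] 0.48
scene engraver [ 0.4722 -0.242   0.0463] 0.58
scene engraver [ 0.7529 -0.1893  0.0184] 0.51
scene jug [0.6031 0.4988 0.0889] 0.95
scene jug [0.5995 0.2757 0.1157] 0.31
scene jar [0.7935 0.0373 0.0685] 0.76
scene jar [ 0.604  -0.3514  0.0466] 0.61
scene wick_weight [0.44   0.5232 0.0199] 0.62
side blue_cup [ 0.5989 -0.3392  0.0438] 0.8
side white_cup1 [ 0.4752 -0.3521  0.0438] 0.8
side guard_grip [0.5662 0.2767 0.1176] 0.88
side guard_grip [0.5724 0.2454 0.0442] 0.72
side latch [0.6138 0.0067 0.1645] 0.55
side engraver [0.571  0.2514 0.0413] 0.58
side jug [0.5706 0.5447 0.1278] 0.86
side jug [ 0.5994 -0.336   0.0422] 0.64
side jug [0.5722 0.2496 0.0381] 0.46
side jar [0.7635 0.0687 0.0684] 0.73
side wick_weight [0.4283 0.5385 0.0245] 0.62
```

View pics/scene0.png

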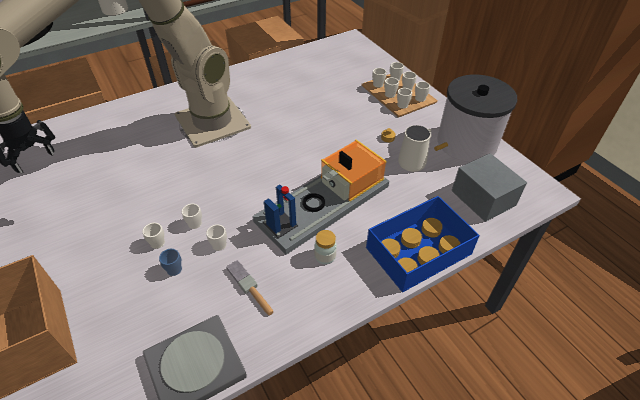

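View pics/side0.png

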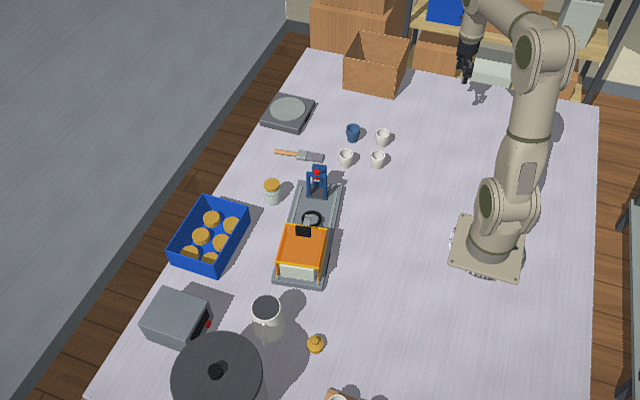

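The scene picture shows the blue cup at (171,262) with white cups up and to its right. The nest ring is at (313,202), the grip at (345,158) and the latch at (285,190). Next I'll get their positions from the depth data in both views.

Run:
```python
from h import *
from scipy.optimize import least_squares
def circ(q):
    r=least_squares(lambda a:np.hypot(q[:,0]-a[0],q[:,1]-a[1])-a[2],[*q.mean(0),.03],loss='soft_l1',f_scale=.002); return r.x.round(4)
seeds=dict(blue=(.602,-.347),w1=(.472,-.241),w2=(.592,-.21),w3=(.482,-.36))
px=dict(scene=dict(nest=(313,202),grip=(346,159)),side=dict(nest=(312,217),grip=(303,229)))
for n in('scene','side'):
    z=np.load(n+'0.npz'); p,d,K,W=z['p'].astype(int),z['d'],z['K'],z['W']; P=cloud(d,K,W)
    print(n,'cam',W[:3,3].round(2))
    for k,s in seeds.items():
        m=(np.hypot(P[...,0]-s[0],P[...,1]-s[1])<.05)&(P[...,2]>.06)&(P[...,2]<.075)
        q=P[m]; print(k,m.sum(),q[:,2].max().round(4) if m.any() else '',circ(q[:,:2]) if m.sum()>5 else '')
    dark=p.max(2)<60
    u,v=px[n]['nest']; w=np.zeros_like(dark); w[v-22:v+22,u-25:u+25]=1
    m=dark&w&(P[...,2]>.033)&(P[...,2]<.05)&(np.abs(P[...,1]-P[v,u,1])<.06); q=P[m]
    print('nest',m.sum(),P[v,u].round(3),q[:,2].mean().round(4) if m.any() else '',circ(q[:,:2]) if m.any() else '',(q.min(0)+q.max(0))[:2]/2)
    u,v=px[n]['grip'];w[:]=0; w[v-20:v+20,u-20:u+20]=1
    m=dark&w&(P[...,2]>.118)&(P[...,2]<.17);q=P[m];
    q0=q.mean(0);e=np.linalg.svd((q-q0)[:,:2])[2] if m.any() else 0; print('grip',m.sum(),q0.round(4),q.min(0).round(3),q.max(0).round(3),e)
    # bed edges: grey surface z~.03
    m=(np.abs(P[...,2]-.03)<.006)&(P[...,0]>.45)&(P[...,0]<.8)&(P[...,1]>-.1)&(P[...,1]<.42)&(p.max(2)-p.min(2)<35)
    q=P[m][:,:2].astype(np.float32); print('bed',cv2.minAreaRect(q),m.sum(),np.median(P[m][:,2]))
```

```text
scene cam [ 1.46 -0.38  1.12]
blue 96 0.0686 [ 0.5962 -0.3532  0.0258]
w1 76 0.07 [ 0.4621 -0.2424  0.0261]
w2 85 0.0681 [ 0.5794 -0.2077  0.0257]
w3 96 0.0706 [ 0.4778 -0.3663  0.0258]
nest 184 [0.596 0.112 0.031] 0.039 [0.6028 0.1095 0.0316] [0.60223724 0.11947352]
grip 162 [0.5838 0.2358 0.1448] [0.556 0.228 0.118] [0.607 0.248 0.165] [[ 0.97883359  0.20465775]
 [ 0.20465775 -0.97883359]]
bed ((0.6024795174598694, 0.13335008919239044), (0.27452975511550903, 0.4295758306980133), 24.432506561279297) 2772 0.030286296812707336
side cam [0.19 1.12 1.46]
blue 41 0.0729 [ 0.5942 -0.3502  0.0263]
w1 51 0.0719 [ 0.4608 -0.2409  0.0265]
w2 56 0.0744 [ 0.5776 -0.2056  0.0259]
w3 56 0.0749 [ 0.4763 -0.3634  0.0263]
nest 88 [0.599 0.101 0.032] 0.0399 [0.598  0.1142 0.0311] [0.59712655 0.11120887]
grip 139 [0.5743 0.2428 0.1448] [0.551 0.233 0.118] [0.599 0.251 0.167] [[-0.98123315 -0.19282506]
 [-0.19282506  0.98123315]]
bed ((0.6433699131011963, 0.1597645878791809), (0.27523159980773926, 0.44794920086860657), 10.231650352478027) 1991 0.030822638875695363
```

Request:
servo_tool(motion=[[1,-0.007,-0.04,0,0,0,1],[1,-0.016,-0.09,0,0,0,3],[1,-0.024,-0.14,0,0,0,5],[1,-0.032,-0.19,0,0,0,6],[1,-0.041,-0.24,0,0,0,7],[1,-0.05,-0.29,0,0,0,9],[1,-0.058,-0.34,0,0,0,10],[1,-0.065,-0.38,0,0,0,11],[1,-0.07,-0.411,0,0,0,11.4],[1,-0.07,-0.411,0,0,0,11.4]], grip_force=30)

```text
clock: 2.15
position: [0.5965, -0.3489, 0.2307]
ee_rot: [0.776, -0.631, -0.0, -0.001]
ft_force: [-0.2, 0.0, -0.6]
grip_width: 0.996
```

Run:
```python
from h import *
p,d,K,W=cam('wrist'); T=T_tool(); cv2.imwrite('pics/w1.png',p); np.savez('w1.npz',p=p,d=d,K=K,W=W)
print(T.round(3),W.round(3)); find('wrist',['blue_cup'],W)
P=cloud(d,K,W); hsv=cv2.cvtColor(p,cv2.COLOR_BGR2HSV)
m=(np.hypot(P[...,0]-.595,P[...,1]+.352)<.05)&(P[...,2]>.06)&(P[...,2]<.08)
q=P[m]; print(m.sum(), np.median(q[:,2]), cv2.minEnclosingCircle(q[:,:2].astype(np.float32)))
```

```text
[[ 0.2   -0.98  -0.     0.595]
 [-0.98  -0.2    0.    -0.351]
 [-0.001  0.    -1.     0.231]
 [ 0.     0.     0.     1.   ]] [[ 0.203 -0.94  -0.274  0.666]
 [-0.979 -0.195 -0.056 -0.335]
 [-0.001  0.28  -0.96   0.373]
 [ 0.     0.     0.     1.   ]]
wrist blue_cup [ 0.5871 -0.3535  0.0339] 0.83
690 0.06466312060862733 ((0.5943600535392761, -0.3537330627441406), 0.02806251123547554)
```

Request:
servo_tool(motion=[[1,0.0025,0.001,0.03,0,0,0],[1,0.0025,0.001,0.07,0,0,0],[1,0.0025,0.001,0.11,0,0,0],[1,0.0025,0.001,0.145,0,0,0],[1,0.0025,0.001,0.175,0,0,0],[1,0.0025,0.001,0.2,0,0,0],[1,0.0025,0.001,0.211,0,0,0],[1,0.0025,0.001,0.211,0,0,0],[0,0.0025,0.001,0.211,0,0,0],[0,0.0025,0.001,0.211,0,0,0],[0,0.0025,0.001,0.211,0,0,0],[0,0.0025,0.001,0.211,0,0,0],[0,0.0025,0.001,0.211,0,0,0],[0,0.0025,0.001,0.211,0,0,0]], grip_force=35)

```text
clock: 4.0
position: [0.5946, -0.3549, 0.022]
ee_rot: [0.774, -0.633, 0.001, -0.0]
ft_force: [-2.1, 2.2, 7.3]
grip_width: 0.653
```

Request:
servo_tool(motion=[[0,0,0,-0.02,0,0,0],[0,0,0,-0.06,0,0,0],[0,0,0,-0.11,0,0,0],[0,0,0,-0.16,0,0,0],[0,-0.02,-0.001,-0.2,0,0,0],[0,-0.06,-0.003,-0.228,0,0,0],[0,-0.11,-0.006,-0.228,0,0,0],[0,-0.16,-0.009,-0.228,0,0,0],[0,-0.21,-0.012,-0.228,0,0,0],[0,-0.26,-0.015,-0.228,0,0,0],[0,-0.31,-0.018,-0.228,0,0,0],[0,-0.36,-0.021,-0.228,0,0,0],[0,-0.4,-0.023,-0.228,0,0,0],[0,-0.43,-0.025,-0.228,0,0,0],[0,-0.45,-0.026,-0.228,0,0,0],[0,-0.459,-0.027,-0.228,0,0,0],[0,-0.459,-0.027,-0.228,0,0,0],[0,-0.459,-0.027,-0.228,0,0,0]])

```text
clock: 6.25
position: [0.5294, 0.0995, 0.2484]
ee_rot: [0.774, -0.634, 0.0, 0.0]
ft_force: [-0.1, -0.7, -0.5]
grip_width: 0.648
```

Run:
```python
from h import *
p,d,K,W=cam('wrist'); T=T_tool(); cv2.imwrite('pics/w2.png',p); np.savez('w2.npz',p=p,d=d,K=K,W=W)
print(T.round(4)); find('wrist',['blue_cup','guard_grip','latch'],W)
P=cloud(d,K,W); x=P[...,:2]-[.6,.112]
dark=p.max(2)<60
m=dark&(np.hypot(*np.moveaxis(x,-1,0))<.05)&(P[...,2]>.036)&(P[...,2]<.046)
q=P[m]; print('nest',m.sum(), np.median(q[:,2]), cv2.minEnclosingCircle(q[:,:2].astype(np.float32)))
b=(p[...,0].astype(int)-p[...,2]>25)&(P[...,2]>.2)&(P[...,2]<.4); q=P[b]
if b.sum()>50:
    zt=np.percentile(q[:,2],97); r=q[q[:,2]>zt-.006]; print('cup',b.sum(),zt,cv2.minEnclosingCircle(r[:,:2].astype(np.float32)))
g=dark&(P[...,2]>.12)&(P[...,2]<.167)&(P[...,1]>.15)&(P[...,1]<.3)
if g.any(): q=P[g]; print('grip',g.sum(),q.mean(0),cv2.minAreaRect(q[q[:,2]>.155][:,:2].astype(np.float32)))
```

```text
[[ 1.969e-01 -9.804e-01  0.000e+00  5.293e-01]
 [-9.804e-01 -1.969e-01 -5.000e-04  9.950e-02]
 [ 5.000e-04  1.000e-04 -1.000e+00  2.484e-01]
 [ 0.000e+00  0.000e+00  0.000e+00  1.000e+00]]
wrist blue_cup [0.5247 0.0976 0.2729] 0.97
wrist guard_grip [0.5808 0.273  0.1149] 0.89
wrist latch [0.6159 0.006  0.1707] 0.63
nest 700 0.03971149509195543 ((0.5992497801780701, 0.11043772846460342), 0.035219963639974594)
cup 17320 0.29175336992803697 ((0.5312328934669495, 0.09905180335044861), 0.0281954538077116)
```

View pics/w2.png

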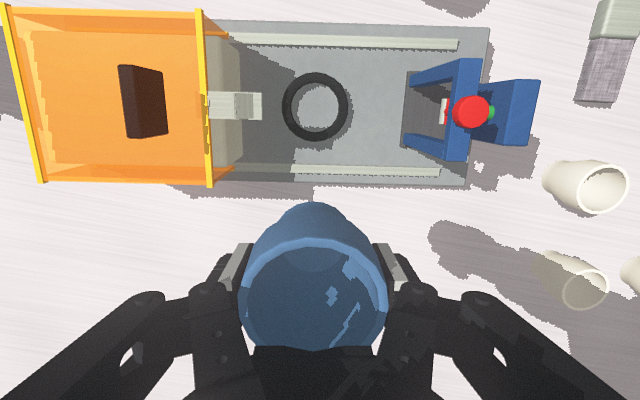

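The wrist view shows the nest ring at (315,106) and the cup held at (313,290). The guard's tongue sticks out to (262,105), right beside the nest, so jaws along y could hit it. I'll check how high it is and how much wrist joint travel I have for turning the jaws across x.

Run:
```python
from h import *
z=np.load('w2.npz');P=cloud(z['d'],z['K'],z['W'])
for u,v in[(215,105),(235,105),(255,105),(260,105),(268,105),(250,88),(350,20),(470,185),(140,75),(480,112),(465,90)]:print(u,v,P[v,u].round(3))
# bed yaw: near edge of the bed
e=[]
p,d=z['p'],z['d']
for u in range(230,470,10):
    c=P[170:200,u,2]; k=np.where(c<.015)[0]
    if len(k): e.append(P[170+k[0]-1,u])
e=np.array(e); e=e[abs(e[:,2]-.03)<.006]; print(len(e),np.arctan(-np.polyfit(e[:,1],e[:,0],1)[0]))
print(monitor.get_obs()['joint_pos'].round(3))
```

```text
215 105 [0.585 0.193 0.116]
235 105 [0.588 0.174 0.124]
255 105 [0.591 0.16  0.115]
260 105 [0.592 0.156 0.115]
268 105 [0.592 0.161 0.029]
250 88 [0.605 0.183 0.029]
350 20 [0.698 0.09  0.001]
470 185 [ 0.545 -0.104 -0.001]
140 75 [0.596 0.236 0.152]
480 112 [0.618 0.001 0.169]
465 90 [0.632 0.009 0.155]
24 0.16986620076145312
[ 0.165  0.167 -0.487  1.644  0.08   1.35  -1.705]
```

Request:
servo_tool(motion=[[0,0,-0.005,0,0,0,-5],[0,0,-0.015,0,0,0,-14],[0,0.001,-0.025,0,0,0,-24],[0,0.001,-0.035,0,0,0,-34],[0,0.002,-0.045,0,0,0,-44],[0,0.003,-0.055,0,0,0,-54],[0,0.004,-0.065,0.005,0,0,-64],[0,0.004,-0.07,0.02,0,0,-74],[0,0.004,-0.0704,0.045,0,0,-83],[0,0.004,-0.0704,0.07,0,0,-88.6],[0,0.004,-0.0704,0.085,0,0,-88.6],[0,0.004,-0.0704,0.088,0,0,-88.6],[0,0.004,-0.0704,0.088,0,0,-88.6]])

```text
clock: 8.07
position: [0.5993, 0.1108, 0.161]
ee_rot: [0.996, 0.087, 0.0, 0.0]
ft_force: [0.1, 0.4, -2.6]
grip_width: 0.652
```

Run:
```python
from h import *
print(T_tool().round(4))
for n in('wrist','scene'):
    p,d,K,W=cam(n);cv2.imwrite(f'pics/{n}3.png',p if n=='wrist' else cv2.resize(p[100:260,220:420],None,fx=3.5,fy=3.5))
    P=cloud(d,K,W)
    b=(p[...,0].astype(int)-p[...,2]>25)&(np.hypot(P[...,0]-.6,P[...,1]-.11)<.045)&(P[...,2]>.13)&(P[...,2]<.25);q=P[b]
    zt=np.percentile(q[:,2],97); r=q[q[:,2]>zt-.006]; print(n,b.sum(),zt,cv2.minEnclosingCircle(r[:,:2].astype(np.float32)))
```

```text
[[ 9.849e-01  1.732e-01  9.000e-04  5.993e-01]
 [ 1.732e-01 -9.849e-01  0.000e+00  1.108e-01]
 [ 9.000e-04  1.000e-04 -1.000e+00  1.610e-01]
 [ 0.000e+00  0.000e+00  0.000e+00  1.000e+00]]
wrist 17295 0.20417263569863472 ((0.5994129180908203, 0.11153393238782883), 0.028124378994107246)
scene 248 0.20517379271324632 ((0.6001170873641968, 0.1048421710729599), 0.0296725295484066)
```

View pics/scene3.png

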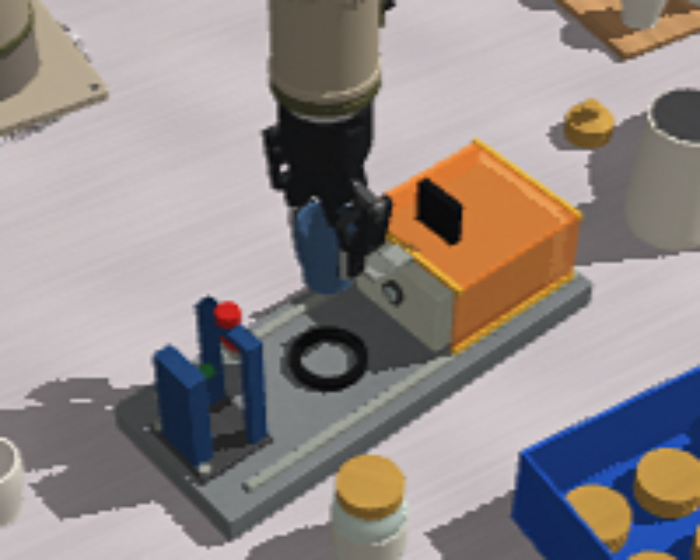

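The crop shows the cup held above the nest, clear of the tongue. Now I'll lower it, slowing towards the end.

Request:
servo_tool(motion=[[0,0,0.001,0.02,0,0,0],[0,0,0.001,0.045,0,0,0],[0,0,0.001,0.065,0,0,0],[0,0,0.001,0.08,0,0,0],[0,0,0.001,0.09,0,0,0],[0,0,0.001,0.096,0,0,0],[0,0,0.001,0.1,0,0,0],[0,0,0.001,0.104,0,0,0],[0,0,0.001,0.104,0,0,0]])

```text
clock: 9.3
position: [0.5991, 0.1097, 0.0563]
ee_rot: [0.996, 0.088, 0.0, 0.0]
ft_force: [-0.5, -0.9, -2.1]
grip_width: 0.65
```

Request:
servo_tool(motion=[[0,0,0,0.002,0,0,0],[0,0,0,0.003,0,0,0],[0,0,0,0.004,0,0,0],[0,0,0,0.0045,0,0,0],[0,0,0,0.0045,0,0,0]])

```text
clock: 9.93
position: [0.5992, 0.1097, 0.052]
ee_rot: [0.996, 0.088, 0.0, 0.0]
ft_force: [-2.1, -1.2, 0.6]
grip_width: 0.65
```

Request:
servo_tool(motion=[[0.75,0,0,0,0,0,0],[0.85,0,0,0,0,0,0],[0.95,0,0,0,0,0,0],[1,0,0,0,0,0,0],[1,0,0,-0.005,0,0,0],[1,0,0,-0.02,0,0,0],[1,0,0,-0.05,0,0,0],[1,0,0,-0.09,0,0,0],[1,0,0,-0.13,0,0,0],[1,0,0,-0.16,0,0,0],[1,0,0,-0.18,0,0,0],[1,0,0,-0.18,0,0,0]])

```text
clock: 11.42
position: [0.5997, 0.1101, 0.2334]
ee_rot: [0.996, 0.088, 0.001, -0.0]
ft_force: [-0.3, 0.8, -0.6]
grip_width: 1.004
```

Run:
```python
from h import *
print(T_tool().round(4),monitor.get_obs()['joint_pos'].round(3))
p,d,K,W=cam('wrist');cv2.imwrite('pics/w4.png',p);np.savez('w4.npz',p=p,d=d,K=K,W=W); P=cloud(d,K,W)
find('wrist',['guard_grip','latch','blue_cup'],W)
b=(p[...,0].astype(int)-p[...,2]>15)&(np.hypot(P[...,0]-.599,P[...,1]-.11)<.04)&(P[...,2]>.085)&(P[...,2]<.11);q=P[b]
print('cup',b.sum(),np.median(q[:,2]),np.percentile(q[:,2],[2,98]),cv2.minEnclosingCircle(q[:,:2].astype(np.float32)))
a=np.c_[q[:,:2],np.ones(len(q))]; print('rim plane tilt',np.linalg.lstsq(a,q[:,2],rcond=None)[0])
dark=p.max(2)<60
m=dark&(np.hypot(P[...,0]-.599,P[...,1]-.11)<.045)&(P[...,2]>.036)&(P[...,2]<.046);q=P[m]
if m.any(): print('nest',m.sum(),cv2.minEnclosingCircle(q[:,:2].astype(np.float32)))
g=dark&(P[...,2]>.12)&(P[...,2]<.167)&(P[...,1]>.17)&(P[...,1]<.3)&(abs(P[...,0]-.58)<.06)
if g.any():
    q=P[g]; print('grip',g.sum(),q.mean(0),q.min(0),q.max(0)); t=q[q[:,2]>q[:,2].max()-.006]; print(cv2.minAreaRect(t[:,:2].astype(np.float32)))
```

```text
[[ 9.846e-01  1.745e-01  2.600e-03  5.997e-01]
 [ 1.745e-01 -9.846e-01  3.000e-04  1.101e-01]
 [ 2.600e-03  2.000e-04 -1.000e+00  2.334e-01]
 [ 0.000e+00  0.000e+00  0.000e+00  1.000e+00]] [ 0.255  0.367 -0.658  1.476  0.226  1.373 -0.239]
wrist guard_grip [0.5856 0.2201 0.1126] 0.64
wrist latch [0.6159 0.0062 0.1682] 0.66
wrist blue_cup [0.6019 0.0992 0.0632] 0.74
cup 949 0.09439479343545465 [0.08574745 0.09610819] ((0.5986896753311157, 0.10965375602245331), 0.02824004553258419)
rim plane tilt [-0.00406622  0.00251755  0.09558781]
nest 785 ((0.5990093350410461, 0.11074458062648773), 0.03562161326408386)
grip 1825 [0.57750563 0.23390923 0.15016496] [0.5531757  0.22847223 0.12084846] [0.60197832 0.2439514  0.16285001]
((0.5776886343955994, 0.23627842962741852), (0.048535171896219254, 0.008175749331712723), 9.732991218566895)
```

View pics/w4.png

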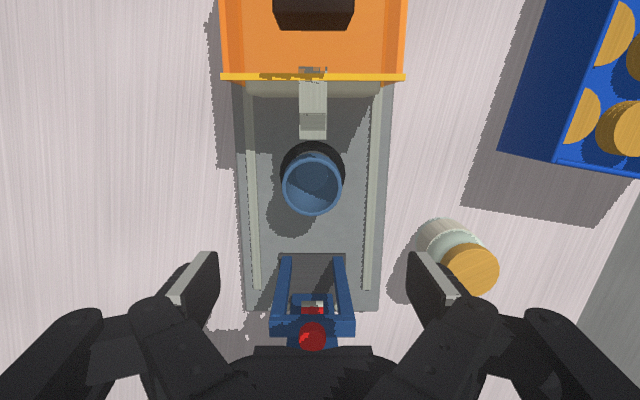

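The wrist view shows the cup upright in the nest (rim at (312,187)), with its centre within about 1 mm of the ring's. Next I'll shut the fingers behind the grip's +y face and push.

Request:
servo_tool(motion=[[0,0,-0.01,0,0,0,0],[0,0,-0.04,0,0,0,0],[0,0,-0.08,0,0,0,0],[0,0,-0.12,0,0,0,0],[0,0,-0.15,0,0,0,0],[0,0,-0.16,0,0,0,0],[0,0,-0.16,0.01,0,0,0],[0,0,-0.16,0.04,0,0,0],[0,0,-0.16,0.07,0,0,0],[0,0,-0.16,0.09,0,0,0],[0,0,-0.16,0.102,0,0,0],[0,0,-0.16,0.102,0,0,0]])

```text
clock: 13.12
position: [0.5712, 0.2668, 0.1293]
ee_rot: [0.996, 0.087, -0.0, 0.0]
ft_force: [0.5, 0.0, 0.2]
grip_width: 0.001
```

Run:
```python
from h import *
p,d,K,W=cam('side');cv2.imwrite('pics/s5.png',cv2.resize(p[150:310,220:420],None,fx=3.5,fy=3.5))
o=monitor.get_obs();print(o['position'],o['ft_force'],o['grip_width'],o['joint_pos'].round(2))
```

```text
[0.5714967  0.26726294 0.13021418] [ 0.34251146 -0.17164054  0.81725345] 0.0030709376587365602 [ 0.    0.51 -0.68  1.54  0.33  1.22 -0.56]
```

View pics/s5.png

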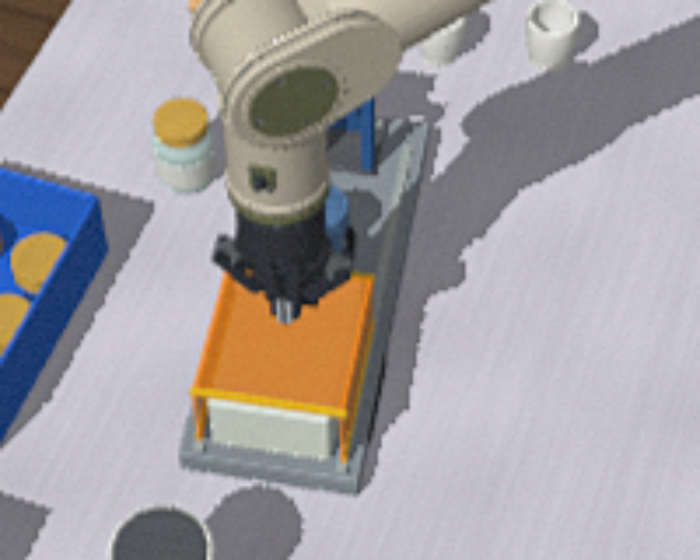

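The shut fingers stand just behind the grip. I'll push in moderate steps to a point short of the latch zone.

Request:
servo_tool(motion=[[0,0,0.005,0,0,0,0],[0,0,0.01,0,0,0,0],[0,0,0.015,0,0,0,0],[0,0,0.022,0,0,0,0],[0,0,0.032,0,0,0,0],[0,0,0.044,0,0,0,0],[0,0,0.056,0,0,0,0],[0,0,0.068,0,0,0,0],[0,0,0.08,0,0,0,0],[0,0,0.09,0,0,0,0],[0,0,0.1,0,0,0,0],[0,0,0.108,0,0,0,0],[0,0,0.114,0,0,0,0],[0,0,0.117,0,0,0,0],[0,0,0.117,0,0,0,0]])

```text
clock: 15.05
position: [0.5918, 0.1517, 0.1297]
ee_rot: [0.996, 0.087, 0.0, 0.0]
ft_force: [0.1, 0.2, -0.0]
grip_width: 0.002
```

Run:
```python
from h import *
p,d,K,W=cam('side');cv2.imwrite('pics/s6.png',cv2.resize(p[150:310,220:420],None,fx=3.5,fy=3.5))
p,d,K,W=cam('wrist');cv2.imwrite('pics/w6.png',p);P=cloud(d,K,W)
T=T_tool();n=np.array([.599,.1105,0]);e=np.array([-.172,.985,0]);print('tcp local y',(T[:3,3]-n)@e, monitor.get_obs()['ft_force'])
p,d,K,W=cam('scene');cv2.imwrite('pics/sc6.png',cv2.resize(p[100:260,220:420],None,fx=3.5,fy=3.5))
```

```text
tcp local y 0.042114294574502165 [ 0.20504752 -0.58745425 -0.09191321]
```

View pics/sc6.png

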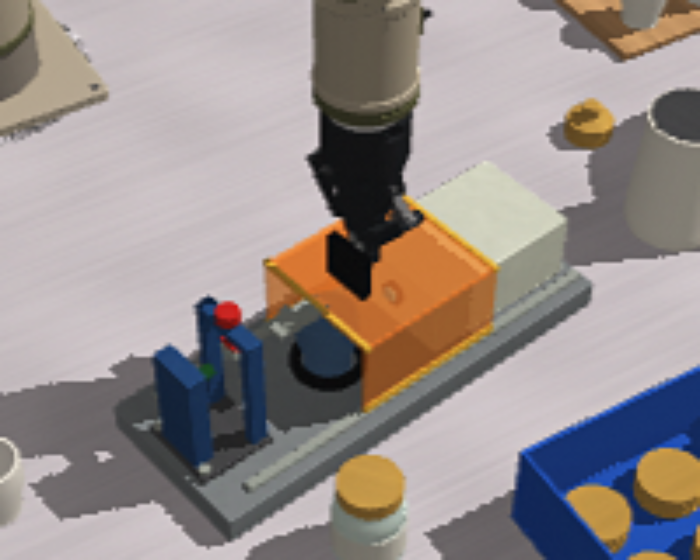

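The guard is about halfway shut and the cup is standing under its edge. Now I'll advance in smaller steps and watch the force.

Request:
servo_tool(motion=[[0,0,0.004,0,0,0,0],[0,0,0.008,0,0,0,0],[0,0,0.012,0,0,0,0],[0,0,0.014,0,0,0,0],[0,0,0.015,0,0,0,0]])

```text
clock: 15.82
position: [0.5943, 0.1372, 0.1298]
ee_rot: [0.996, 0.087, 0.0, 0.0]
ft_force: [0.4, 1.4, 0.9]
grip_width: -0.001
```

Request:
servo_tool(motion=[[0,0,0.0015,0,0,0,0],[0,0,0.003,0,0,0,0],[0,0,0.0045,0,0,0,0]])

```text
clock: 16.2
position: [0.595, 0.1328, 0.1298]
ee_rot: [0.996, 0.088, 0.0, 0.0]
ft_force: [-1.2, 1.0, 1.7]
grip_width: -0.004
```

Request:
servo_tool(motion=[[0,0,0.0015,0,0,0,0],[0,0,0.003,0,0,0,0]])

```text
clock: 16.45
position: [0.5956, 0.1298, 0.1298]
ee_rot: [0.996, 0.088, -0.0, 0.0]
ft_force: [-1.3, 1.1, 1.6]
grip_width: -0.001
```

Request:
servo_tool(motion=[[0,0,0.0015,0,0,0,0],[0,0,0.003,0,0,0,0]])

```text
clock: 16.7
position: [0.5961, 0.1269, 0.1298]
ee_rot: [0.996, 0.088, 0.0, 0.0]
ft_force: [-1.9, 1.1, 0.6]
grip_width: 0.0
```

Request:
servo_tool(motion=[[0,0,0.001,0,0,0,0],[0,0,0.002,0,0,0,0],[0,0,0.002,0,0,0,0]])

```text
clock: 17.08
position: [0.5965, 0.1248, 0.1298]
ee_rot: [0.996, 0.087, 0.0, 0.0]
ft_force: [-0.3, 1.0, 0.7]
grip_width: 0.001
```

Request:
servo_tool(motion=[[0,0,0.001,0,0,0,0],[0,0,0.002,0,0,0,0],[0,0,0.002,0,0,0,0]])

```text
clock: 17.45
position: [0.5968, 0.1228, 0.1298]
ee_rot: [0.996, 0.087, -0.0, 0.0]
ft_force: [0.1, 0.1, 0.3]
grip_width: -0.002
```

Request:
servo_tool(motion=[[0,0,0.001,0,0,0,0],[0,0,0.002,0,0,0,0],[0,0,0.002,0,0,0,0]])

```text
clock: 17.82
position: [0.5972, 0.1209, 0.1298]
ee_rot: [0.996, 0.087, 0.0, 0.0]
ft_force: [-0.3, 1.3, 0.1]
grip_width: -0.0
```

Request:
servo_tool(motion=[[0,0,0.001,0,0,0,0],[0,0,0.002,0,0,0,0],[0,0,0.002,0,0,0,0]])

```text
clock: 18.2
position: [0.5975, 0.1189, 0.1298]
ee_rot: [0.996, 0.087, -0.0, 0.0]
ft_force: [0.0, 0.8, -0.4]
grip_width: 0.001
```

Request:
servo_tool(motion=[[0,0,0.001,0,0,0,0],[0,0,0.002,0,0,0,0],[0,0,0.002,0,0,0,0]])

```text
clock: 18.58
position: [0.5978, 0.1169, 0.1298]
ee_rot: [0.996, 0.087, -0.0, 0.0]
ft_force: [0.3, 1.2, -0.7]
grip_width: 0.003
```

Request:
servo_tool(motion=[[0,0,0.001,0,0,0,0],[0,0,0.002,0,0,0,0],[0,0,0.002,0,0,0,0]])

```text
clock: 18.95
position: [0.5982, 0.1149, 0.1298]
ee_rot: [0.996, 0.087, -0.0, 0.0]
ft_force: [0.0, 1.2, -0.5]
grip_width: -0.001
```

Request:
servo_tool(motion=[[0,0,0.001,0,0,0,0],[0,0,0.002,0,0,0,0],[0,0,0.002,0,0,0,0]])

```text
clock: 19.32
position: [0.5985, 0.113, 0.1298]
ee_rot: [0.996, 0.087, -0.0, 0.0]
ft_force: [-0.2, 1.3, -0.6]
grip_width: 0.001
```

Request:
servo_tool(motion=[[0,0,0.001,0,0,0,0],[0,0,0.002,0,0,0,0],[0,0,0.002,0,0,0,0]])

```text
clock: 19.7
position: [0.5989, 0.1111, 0.1298]
ee_rot: [0.996, 0.088, -0.0, 0.0]
ft_force: [-0.6, 0.5, -0.1]
grip_width: -0.001
```

Request:
servo_tool(motion=[[0,0,0.001,0,0,0,0],[0,0,0.002,0,0,0,0],[0,0,0.002,0,0,0,0]])

```text
clock: 20.08
position: [0.5992, 0.1091, 0.1298]
ee_rot: [0.996, 0.087, 0.0, 0.0]
ft_force: [-1.3, 0.3, -0.8]
grip_width: 0.0
```

Request:
servo_tool(motion=[[0,0,0.001,0,0,0,0],[0,0,0.002,0,0,0,0],[0,0,0.002,0,0,0,0]])

```text
clock: 20.45
position: [0.5996, 0.1071, 0.1298]
ee_rot: [0.996, 0.087, 0.0, 0.0]
ft_force: [-1.2, 1.8, 0.9]
grip_width: 0.001
```

Request:
servo_tool(motion=[[0,0,0.001,0,0,0,0],[0,0,0.002,0,0,0,0],[0,0,0.002,0,0,0,0]])

```text
clock: 20.82
position: [0.5999, 0.1051, 0.1298]
ee_rot: [0.996, 0.087, 0.0, 0.0]
ft_force: [-0.9, -0.2, 0.8]
grip_width: -0.0
```

Request:
servo_tool(motion=[[0,0,0.001,0,0,0,0],[0,0,0.002,0,0,0,0],[0,0,0.002,0,0,0,0]])

```text
clock: 21.2
position: [0.6003, 0.1031, 0.1298]
ee_rot: [0.996, 0.087, -0.0, 0.0]
ft_force: [-1.1, 0.6, 0.2]
grip_width: -0.0
```

Request:
servo_tool(motion=[[0,0,0.001,0,0,0,0],[0,0,0.002,0,0,0,0],[0,0,0.002,0,0,0,0]])

```text
clock: 21.58
position: [0.6007, 0.1012, 0.1298]
ee_rot: [0.996, 0.087, 0.0, 0.0]
ft_force: [-0.7, 0.9, -0.7]
grip_width: 0.002
```

Request:
servo_tool(motion=[[0,0,0.001,0,0,0,0],[0,0,0.002,0,0,0,0],[0,0,0.002,0,0,0,0]])

```text
clock: 21.95
position: [0.601, 0.0992, 0.1298]
ee_rot: [0.996, 0.087, -0.0, 0.0]
ft_force: [-0.9, 1.7, 0.4]
grip_width: 0.001
```

Request:
servo_tool(motion=[[0,0,0.001,0,0,0,0],[0,0,0.002,0,0,0,0],[0,0,0.002,0,0,0,0]])

```text
clock: 22.32
position: [0.6012, 0.0982, 0.1298]
ee_rot: [0.996, 0.088, 0.0, -0.0]
ft_force: [-1.3, 5.8, -0.4]
grip_width: 0.001
```

Request:
servo_tool(motion=[[0,0,0.001,0,0,0,0],[0,0,0.002,0,0,0,0],[0,0,0.002,0,0,0,0]])

```text
clock: 22.7
position: [0.6015, 0.0963, 0.1298]
ee_rot: [0.996, 0.088, 0.0, -0.0]
ft_force: [-0.6, 4.4, -1.3]
grip_width: 0.001
```

The force has risen as the tooth meets the latch. From here I'll go 1 mm at a time.

Request:
servo_tool(motion=[[0,0,0.001,0,0,0,0],[0,0,0.001,0,0,0,0]])

```text
clock: 22.95
position: [0.6017, 0.0954, 0.1298]
ee_rot: [0.996, 0.088, 0.0, -0.0]
ft_force: [-1.6, 4.7, 0.3]
grip_width: -0.0
```

Request:
servo_tool(motion=[[0,0,0.001,0,0,0,0],[0,0,0.001,0,0,0,0]])

```text
clock: 23.2
position: [0.6018, 0.0946, 0.1298]
ee_rot: [0.996, 0.088, 0.0, -0.001]
ft_force: [-1.7, 5.6, 0.2]
grip_width: -0.002
```

Request:
servo_tool(motion=[[0,0,0.001,0,0,0,0],[0,0,0.001,0,0,0,0]])

```text
clock: 23.45
position: [0.602, 0.0936, 0.1298]
ee_rot: [0.996, 0.088, -0.0, -0.001]
ft_force: [-1.4, 5.9, -0.9]
grip_width: -0.003
```

Request:
servo_tool(motion=[[0,0,0.001,0,0,0,0],[0,0,0.001,0,0,0,0]])

```text
clock: 23.7
position: [0.6021, 0.0928, 0.1298]
ee_rot: [0.996, 0.088, 0.0, -0.001]
ft_force: [-0.9, 5.3, -0.6]
grip_width: 0.001
```

Request:
servo_tool(motion=[[0,0,0.001,0,0,0,0],[0,0,0.001,0,0,0,0]])

```text
clock: 23.95
position: [0.6023, 0.0919, 0.1298]
ee_rot: [0.996, 0.088, -0.0, -0.001]
ft_force: [-1.8, 6.6, -0.5]
grip_width: -0.003
```

Request:
servo_tool(motion=[[0,0,0.001,0,0,0,0],[0,0,0.001,0,0,0,0]])

```text
clock: 24.2
position: [0.6024, 0.0909, 0.1298]
ee_rot: [0.996, 0.088, -0.0, -0.001]
ft_force: [-1.9, 6.3, -0.7]
grip_width: 0.002
```

Request:
servo_tool(motion=[[0,0,0.001,0,0,0,0],[0,0,0.001,0,0,0,0]])

```text
clock: 24.45
position: [0.6026, 0.0901, 0.1298]
ee_rot: [0.996, 0.088, -0.0, -0.001]
ft_force: [-1.2, 7.1, -0.2]
grip_width: 0.002
```

Request:
servo_tool(motion=[[0,0,0.001,0,0,0,0],[0,0,0.001,0,0,0,0]])

```text
clock: 24.7
position: [0.6027, 0.0892, 0.1298]
ee_rot: [0.996, 0.088, -0.0, -0.001]
ft_force: [-2.4, 7.1, 0.0]
grip_width: 0.001
```

Request:
servo_tool(motion=[[0,0,0.001,0,0,0,0],[0,0,0.001,0,0,0,0]])

```text
clock: 24.95
position: [0.6029, 0.0882, 0.1298]
ee_rot: [0.996, 0.088, -0.0, -0.001]
ft_force: [-2.5, 7.9, -1.1]
grip_width: 0.001
```

Request:
servo_tool(motion=[[0,0,0.001,0,0,0,0],[0,0,0.001,0,0,0,0]])

```text
clock: 25.2
position: [0.6034, 0.0856, 0.1298]
ee_rot: [0.996, 0.088, -0.0, 0.0]
ft_force: [-1.6, 2.2, -0.0]
grip_width: 0.002
```

Request:
servo_tool(motion=[[0,0,0.001,0,0,0,0],[0,0,0.001,0,0,0,0]])

```text
clock: 25.45
position: [0.6036, 0.0846, 0.1298]
ee_rot: [0.996, 0.088, -0.0, 0.0]
ft_force: [-1.6, 3.5, 0.2]
grip_width: -0.002
```

Request:
servo_tool(motion=[[0,0,0.001,0,0,0,0],[0,0,0.001,0,0,0,0]])

```text
clock: 25.7
position: [0.6037, 0.0839, 0.1298]
ee_rot: [0.996, 0.088, -0.0, -0.0]
ft_force: [-2.1, 4.1, 1.2]
grip_width: 0.003
```

The peak of about 8 N has passed and the force dropped. It's now climbing against the buffer, and I'll go on to about 14–15 N.

Request:
servo_tool(motion=[[0,0,0.001,0,0,0,0],[0,0,0.001,0,0,0,0]])

```text
clock: 25.95
position: [0.6039, 0.0828, 0.1298]
ee_rot: [0.996, 0.088, -0.0, 0.0]
ft_force: [-2.6, 4.3, 0.4]
grip_width: 0.001
```

Request:
servo_tool(motion=[[0,0,0.001,0,0,0,0],[0,0,0.001,0,0,0,0]])

```text
clock: 26.2
position: [0.6044, 0.0806, 0.1298]
ee_rot: [0.996, 0.087, 0.0, 0.001]
ft_force: [0.2, 0.6, -0.4]
grip_width: 0.005
```

Request:
servo_tool(motion=[[0,0,0.001,0,0,0,0],[0,0,0.001,0,0,0,0]])

```text
clock: 26.45
position: [0.6045, 0.0804, 0.1298]
ee_rot: [0.996, 0.087, 0.0, 0.0]
ft_force: [-0.5, 1.8, -0.7]
grip_width: -0.003
```

Request:
servo_tool(motion=[[0,0,0.001,0,0,0,0],[0,0,0.001,0,0,0,0]])

```text
clock: 26.7
position: [0.6045, 0.0803, 0.1299]
ee_rot: [0.996, 0.088, 0.0, -0.0]
ft_force: [0.7, 4.3, -0.9]
grip_width: 0.001
```

Request:
servo_tool(motion=[[0,0,0.001,0,0,0,0],[0,0,0.001,0,0,0,0]])

```text
clock: 26.95
position: [0.6045, 0.0802, 0.1299]
ee_rot: [0.996, 0.088, 0.0, -0.001]
ft_force: [-0.6, 7.0, -2.2]
grip_width: 0.003
```

Request:
servo_tool(motion=[[0,0,0.001,0,0,0,0],[0,0,0.001,0,0,0,0]])

```text
clock: 27.2
position: [0.6045, 0.0802, 0.1299]
ee_rot: [0.996, 0.089, 0.0, -0.001]
ft_force: [-0.7, 9.5, -1.9]
grip_width: 0.0
```

The guard holds still while the force builds, which fits a latched guard carrying the buffer's preload. I'll push a bit further, to about 14 N, to be sure.

Request:
servo_tool(motion=[[0,0,0.001,0,0,0,0],[0,0,0.001,0,0,0,0]])

```text
clock: 27.45
position: [0.6045, 0.08, 0.1299]
ee_rot: [0.996, 0.089, 0.0, -0.002]
ft_force: [-0.2, 11.9, -1.2]
grip_width: -0.005
```

Request:
servo_tool(motion=[[0,0,0.001,0,0,0,0],[0,0,0.001,0,0,0,0]])

```text
clock: 27.7
position: [0.6046, 0.0795, 0.1299]
ee_rot: [0.996, 0.089, 0.0, -0.002]
ft_force: [-0.7, 13.1, -1.9]
grip_width: 0.001
```

Run:
```python
from h import *
o=monitor.get_obs();print(o['position'],o['ft_force'])
p,d,K,W=cam('scene');cv2.imwrite('pics/sc7.png',cv2.resize(p[130:250,240:390],None,fx=5,fy=5,interpolation=cv2.INTER_CUBIC))
find('scene',['latch'],W);P=cloud(d,K,W)
r=(p[...,2]>150)&(p[...,0]<80)&(p[...,1]<80)&(P[...,2]>.15)&(P[...,2]<.19);z=np.load('scene0.npz');P0=cloud(z['d'],z['K'],z['W']);q=z['p'];r0=(q[...,2]>150)&(q[...,0]<80)&(q[...,1]<80)&(P0[...,2]>.15)&(P0[...,2]<.19)
print('latch top now/before',P[r].mean(0),P[r][:,2].max(),P0[r0].mean(0),P0[r0][:,2].max(),r.sum(),r0.sum())
```

```text
[0.60458442 0.07949164 0.12986091] [-0.66467484 13.13364518 -1.89295715]
scene latch [0.6322 0.145  0.0855] 0.49
latch top now/before [0.62179624 0.00573522 0.16901815] 0.17293156012035682 [0.61952776 0.00649066 0.16905652] 0.1746213945942262 12 30
```

View pics/sc7.png

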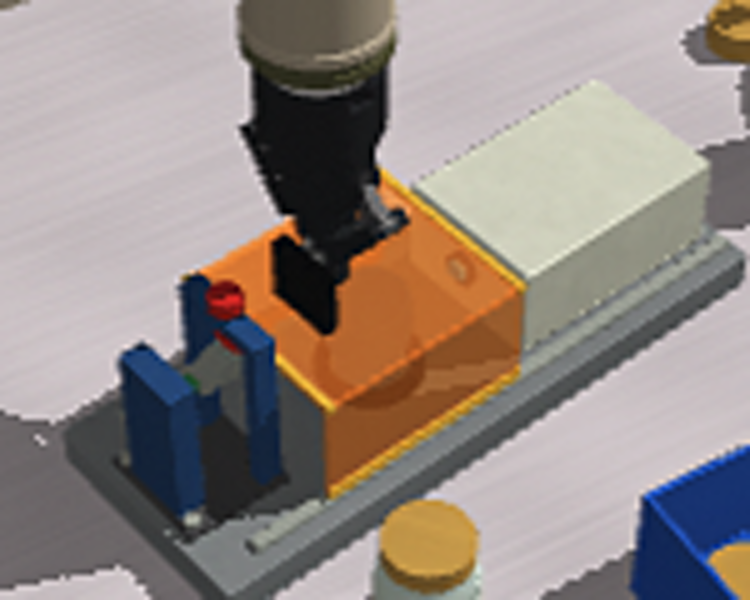

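The latch head is at its rest height (about 0.169 m), and the guard only started moving again at 12–13 N, so it's latched. I'll back away and up, then check.

Request:
servo_tool(motion=[[0,0,-0.003,0,0,0,0],[0,0,-0.006,0,0,0,0],[0,0,-0.012,0,0,0,0],[0,0,-0.02,0,0,0,0],[0,0,-0.03,0,0,0,0],[0,0,-0.03,-0.02,0,0,0],[0,0,-0.03,-0.06,0,0,0],[0,0,-0.03,-0.1,0,0,0],[0,0,-0.03,-0.13,0,0,0],[0,0,-0.03,-0.13,0,0,0]])

```text
clock: 29.05
position: [0.6011, 0.1058, 0.264]
ee_rot: [0.996, 0.088, 0.003, -0.0]
ft_force: [-0.2, -0.9, -0.7]
grip_width: -0.0
```

Run:
```python
from h import *
n=np.array([.599,.1105]);e=np.array([-.172,.985])
o=monitor.get_obs();print(o['clock'],o['position'],o['ft_force'])
P={}
p,d,K,W=cam('scene');cv2.imwrite('pics/sc8.png',cv2.resize(p[130:250,240:390],None,fx=5,fy=5,interpolation=cv2.INTER_CUBIC));P=cloud(d,K,W)
g=(p.max(2)<60)&(P[...,2]>.12)&(P[...,2]<.167)&(np.hypot(P[...,0]-.6,P[...,1]-.085)<.05);q=P[g];print('grip local y',g.sum(),((q[:,:2]-n)@e).mean())
r=(p[...,2]>150)&(p[...,0]<80)&(p[...,1]<80)&(P[...,2]>.15)&(P[...,2]<.19);print('latch',P[r].mean(0),P[r][:,2].max())
find('scene',['white_cup1','jar'],W)
```

```text
29.05 [0.60108731 0.10577786 0.26397187] [-0.22189375 -0.93907127 -0.7387838 ]
grip local y 152 -0.05192502621028898
latch [0.61960532 0.00699916 0.16920078] 0.17535939747422358
scene white_cup1 [ 0.4705 -0.2438  0.0469] 0.96
scene white_cup1 [ 0.4895 -0.3637  0.0425] 0.73
scene white_cup1 [ 0.5894 -0.2117  0.0464] 0.61
scene white_cup1 [0.6073 0.4997 0.0988] 0.61
scene jar [0.7949 0.0394 0.0711] 0.85
scene jar [0.6291 0.1382 0.0946] 0.49
```

View pics/sc8.png

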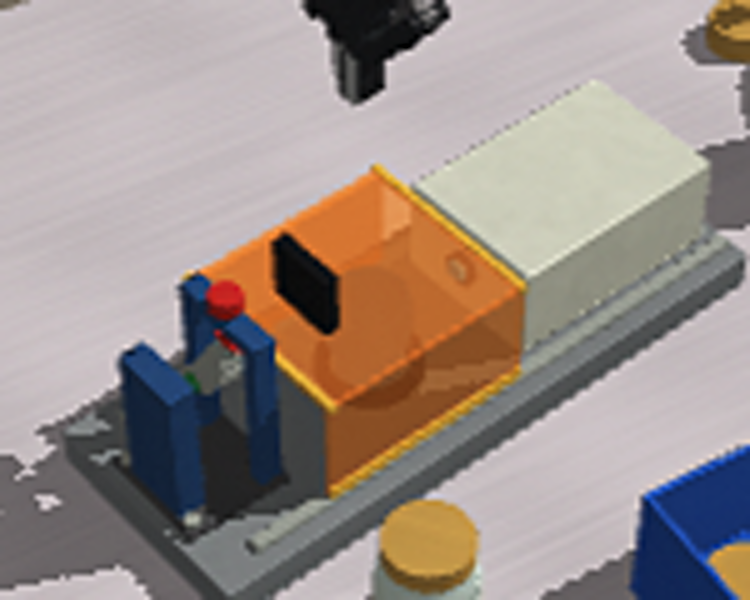

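The guard stayed shut after I let go, with the latch down and the cup upright inside.

```bash
python3 -c "
from workcell import ticket; print(ticket.hand_in())"
```

```text
the job is handed in; nothing more can be done
None
```

The job is handed in at about 29 s of the 58 s. The blue cup stands in the nest, and the guard is shut and latched over it. No verdict was reported, so this rests on my own checks.

- **Cup:** after I let go, the wrist camera showed it within about 1 mm of the nest's centre, with the rim level at about 95 mm. I last measured it before shutting the guard. The final picture shows it still standing, seen through the amber.
- **Guard and latch:** pushing with shut fingers on the grip, I felt the resistance peak at about 8 N and drop, then a second drop (the click). The guard then held firm until 12–13 N. The highest reading was about 13 N, well under the 22 N limit.
- **After backing off:** the guard stayed put in the picture. The latch head was at the same height as at the start (169 mm), and the arm touched nothing.
- **Other things:** the white cups and the jar measured within about 4 mm of where they started. I did not measure the jug, brush and brass weight again, but the arm went nowhere near them.
- **Disagreement:** the scene camera put the held cup about 6 mm off in y from the wrist camera, because the gripper partly hid it. I used the wrist camera, and the check after release confirmed it.

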